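Check both corner springs of a saw's line-laser tilt mount

TASK

Check the springs of the line laser's tilt mount with the fingertips: press the red pad down until the red pointer is level with the yellow mark on its scale, keep it there for about a second without running past the mark, then let go so that the corner comes fully back up. Then do the same with the blue pad. Only press: do not pull a corner up or lift anything, and leave the yellow marks and the loose things on the bench where they are.

Things in the scene. Friction and masses are not known exactly. Their poses are not given: they have to be found in the camera images.
- mount: Fixed spring-backed tilt mount of a line laser. Origin on the bench under the pivot corner nearest the robot, z up; the red corner lies 45 degrees from its +x towards +y, the blue one 45 degrees towards -y. A square aluminium plate (160 mm, 8 mm thick, middle 85 mm above the bench) carries a black laser housing (top 119 mm). Scale posts (top 110 mm) stand beside the pointer tips, 60 mm or more from the pads.
- pad_red: The red press pad: a red disc 30 mm across and 10 mm tall on the red corner of the plate, 125 mm from the pivot; origin at the centre of its underside.
- pad_top_red (a point): Centre of the top face of the red pad, 99 mm above the bench at rest; here the corner is pressed down. About 3 N starts it moving and each further mm down takes about 0.3 N (about 10 N at 20 mm).
- pointer_red (a point): Tip of the red pointer, a flat bar 10 mm wide and 5 mm thick that sticks out of the plate beyond the red pad, 195 mm from the pivot (this point at the middle of its thickness), 85 mm above the bench at rest. Its tip drops 1.56 mm for every mm the red pad is pressed down. Pressing the blue pad does not move it.
- mark_line_red (a point): Where the middle of the red pointer's tip should come: same height as the middle of the yellow mark tab (5 mm thick, on the white scale of the red pointer, just beside the pointer's path). The tab stays where it is set.
- mark_red (a joint): How far the yellow mark of the red scale lies below the red pointer's resting height, m (0 to 0.036).
- tilt_red (a joint): Tilt of the plate at the red corner, rad: 0 fully up at rest, grows as the red pad is pressed, 0.25 at the stop. The pointer's drop is 0.195 m x sin(tilt); springs back when released.
- pad_blue: The blue press pad: a blue disc 30 mm across and 10 mm tall on the blue corner of the plate, 125 mm from the pivot; origin at the centre of its underside.
- pad_top_blue (a point): Centre of the top face of the blue pad, 99 mm above the bench at rest; here the corner is pressed down. About 3 N starts it moving and each further mm down takes about 0.3 N (about 10 N at 20 mm).
- pointer_blue (a point): Tip of the blue pointer, a flat bar 10 mm wide and 5 mm thick that sticks out of the plate beyond the blue pad, 195 mm from the pivot (this point at the middle of its thickness), 85 mm above the bench at rest. Its tip drops 1.56 mm for every mm the blue pad is pressed down. Pressing the red pad does not move it.
- mark_line_blue (a point): Where the middle of the blue pointer's tip should come: same height as the middle of the yellow mark tab (5 mm thick, on the white scale of the blue pointer, just beside the pointer's path). The tab stays where it is set.
- mark_blue (a joint): How far the yellow mark of the blue scale lies below the blue pointer's resting height, m (0 to 0.036).
- tilt_blue (a joint): Tilt of the plate at the blue corner, rad: 0 fully up at rest, grows as the blue pad is pressed, 0.25 at the stop. The pointer's drop is 0.195 m x sin(tilt); springs back when released.
- glue: Bystander, loose: white glue bottle with orange cap, 52 mm across, 115 mm tall, standing; origin under its centre.
- offcut: Bystander, loose: light wooden offcut 130 x 45 x 19 mm lying flat; origin at centre of underside.
- screwdriver: Bystander, loose: screwdriver lying on the bench; origin on its underside.
- coping_saw: Bystander, loose: coping saw lying flat: steel bow about 150 x 100 mm and 100 mm wooden handle along its own -x; origin where handle meets bow, at bench height.
- tape: Bystander, loose: yellow tape measure 70 x 36 x 62 mm standing; origin under its centre.
- screw_cup: Bystander, loose: small green cup, 64 mm across, 45 mm tall; origin under its centre.
- clamp: Bystander, loose: small bar clamp lying flat, 160 mm steel bar, orange jaws; origin under the bar's middle.

How it is judged (in metres and radians):
On the way, in this order (a step that is already met when the one before it is completed fails the run):
1. red pad pressed with the red pointer within 5 mm of its mark, held 0.5 s, blue corner up (z of pointer_red in the frame of mark_line_red between -0.005 and 0.005 m and contact force between pad_red and the fingers above 0.5 N and value of joint tilt_blue below 0.02 rad), for 0.5 s.
2. red corner let go and back up (value of joint tilt_red below 0.02 rad and contact force between pad_red and the fingers below 0.1 N), for 0.2 s.
3. blue pad pressed with the blue pointer within 5 mm of its mark, held 0.5 s, red corner up (z of pointer_blue in the frame of mark_line_blue between -0.005 and 0.005 m and contact force between pad_blue and the fingers above 0.5 N and value of joint tilt_red below 0.02 rad), for 0.5 s.
At the end, for the whole second after the job is handed in: After both presses, both corners are let go and back up at rest (tilt under 0.02 rad, still), the yellow marks are within 3 mm and the loose things within 20 mm of where they were (value of joint each of tilt_red, tilt_blue below 0.02 rad and velocity of joint tilt_red between -0.05 and 0.05 rad/s and velocity of joint tilt_blue between -0.05 and 0.05 rad/s and distance of each of mark_line_red, mark_line_blue from where it was at the start of the episode below 0.003 m and distance of each of glue, offcut, screwdriver, coping_saw, tape, screw_cup, clamp from where it was at the start of the episode below 0.02 m); the robot touches nothing.
It fails at once if the red pointer runs more than 10 mm past its mark (z of pointer_red in the frame of mark_line_red below -0.01 m).
It fails at once if the blue pointer runs more than 10 mm past its mark (z of pointer_blue in the frame of mark_line_blue below -0.01 m).
It fails at once if a corner is pulled upwards (value of joint any of tilt_red, tilt_blue below -0.02 rad).
It fails at once if a yellow mark is shifted by more than 3 mm (distance of any of mark_line_red, mark_line_blue from where it was at the start of the episode above 0.003 m).
It fails at once if a loose thing is lifted or moved by more than 20 mm (distance of any of glue, offcut, screwdriver, coping_saw, tape, screw_cup, clamp from where it was at the start of the episode above 0.02 m).
It also fails if it takes over 54 s, if anything falls off the work surface, if the arm or the gripper's body presses on something with over 40 N, if the wrist force passes 120 N, or if a joint passes its speed limit or range.

ROBOT

A 6-joint arm with a two-finger parallel gripper is mounted at the origin on the work surface. World frame = base frame: x ahead of the robot, y to its left, z up, the work surface at z = 0. Lengths are in mm, angles in rad, forces in N, time in s.
With the tool pointing down it reaches from about 350 to 975 mm from the base axis. Payload 7.1 kg.
Tool frame: the origin (TCP) lies on the front face of the gripper's body, between the roots of the fingers; the fingertips stand 80 mm ahead of it and the grasp point (between the pads) lies 61 mm ahead of it (env.tips_ahead is the distance from the TCP to the fingertips, in mm); z points along the fingers, y is the direction in which the jaws open and shut (so a half turn about z gives the same grasp; the last joint's range is limited). The gripper opens to 88 mm and grips with 3 to 60 N. Pads are 20 mm wide; open, the fingers measure 115 mm over their backs; the gripper's body (75 mm by 178 mm) begins 61 mm behind the grasp point.
Start: joints at [-1.179, 0.423, 1.63, -0, 1.089, -0.019], TCP at [249.605, -572.977, 302.675] pointing down, gripper open.
Joint ranges: [-3, 3], [-0.9, 2.11], [0.09, 2.58], [-1.31, 4.45], [0.11, 2.69], [-2.54, 2.54]. Speed limits (rad/s): [2.39, 2.39, 3.01, 3.14, 3.14, 3.14].

INTERFACE

Orientations are given as a unit quaternion [x, y, z, w].
In Python, from station import env, set_gripper, viewer, workorder gives the robot as it stands. Calls block until the motion is done:
- env.reach(position, orientation): joint-space move of the TCP to a pose.
- env.move_l(position, rot=None, rate=150, f_stop=None): straight line of the TCP; rot=None keeps the orientation; rate is the mean speed in mm/s. With f_stop (N) it stops when the force on the tool has changed by that much, and returns True; else False.
- env.move_joints(angles): joint-space move.
- set_gripper(opening): finger opening in mm; the grip force is fixed at half the most; returns when the fingers have stopped.
- env.hold(seconds).
- env.ik(position, orientation): joint angles nearest the present ones, or None.
- env.read_state(): the state.
- viewer.camera(name): name is "scene" or "top" or "wrist"; returns the picture (480x640x3 uint8, blue, green, red); there is no depth.
- viewer.camera_params(name): a dict with "fx", "fy", "cx", "cy" (pixels), "pose" (4x4, takes a point from camera to world coordinates); the wrist camera has in their place "tool_from_camera" (4x4, takes a point from camera to tool coordinates, whose origin is the TCP and whose axes are the flange's). Camera axes: x right, y up, looking along -z (the intrinsics and any distortion apply to the point x, -y, -z); pixel columns grow to the right and rows downward; lengths in mm; the calibration is good to about 2 mm. A picture is of the moment at which its call begins: read the wrist's pose just before it. camera_params takes no time and is no camera call.
A pose or a line that the arm cannot do raises env.IKError and nothing moves.
- workorder.sign_off(): hands the job in, once; it reports no verdict.
The state is a dict: "time_s": time; "qpos": joint angles; "dq": joint speeds; "tau": joint torques, N m; "tool_pos": TCP position; "orientation": TCP orientation; "force": force on the tool from outside, world axes, zero at the start; "wrist_torque": the same for the moment, N m; "width": finger opening in mm.
Only numpy, scipy, OpenCV 4.12 (cv2) and the standard library are available. Lean on these libraries where they do the work, as an engineer would, in place of code of your own. Each camera call takes 0.05 s, during which the arm holds its last target.

## Working session

There is one attempt and no reset: what is moved stays moved. The work goes in short steps, each a Python script; the robot and the scene stay as the last script left them, time stands still between calls to the robot, and variables do not carry over. Pictures are saved under pics/ and viewed, and the job is handed in when it is done.

```bash
mkdir -p pics
python3 - <<'E'
from station import env, viewer
import cv2
s=env.read_state(); print(s["time_s"],s["tool_pos"],s["orientation"],s["force"],s["width"])
for n in("scene","top","wrist"):
    cv2.imwrite(f"pics/a_{n}.png",viewer.camera(n)); print(n,viewer.camera_params(n))
E
```

```text
0.0 [ 249.43594374 -572.59517265  301.89190579] [ 9.78979292e-01  2.03958224e-01 -1.48932336e-04 -7.52601353e-04] [-0.2794912  -0.20234698 -0.26293106] 87.5818987805747
scene {'fx': 479.4690509207559, 'fy': 479.4690509207559, 'cx': 327.10485119240667, 'cy': 235.56276049696197, 'pose': array([[ 7.39793679e-01, -5.26589651e-01,  4.18818162e-01,
         9.31755645e+02],
       [ 6.72696602e-01,  5.66307832e-01, -4.76208695e-01,
        -3.77712602e+02],
       [ 1.35865656e-02,  6.34033737e-01,  7.73186023e-01,
         7.91607382e+02],
       [ 0.00000000e+00,  0.00000000e+00,  0.00000000e+00,
         1.00000000e+00]])}
top {'fx': 576.6233585780907, 'fy': 576.6233585780907, 'cx': 324.0688936798165, 'cy': 244.63260050282912, 'pose': array([[-5.73831567e-03,  9.87455366e-01, -1.57794083e-01,
         3.73592842e+02],
       [-9.99979954e-01, -5.24406667e-03,  3.54841483e-03,
         3.16701428e+01],
       [ 2.67641857e-03,  1.57811282e-01,  9.87465663e-01,
         1.22577390e+03],
       [ 0.00000000e+00,  0.00000000e+00,  0.00000000e+00,
         1.00000000e+00]])}
wrist {'fx': 397.4804302028417, 'fy': 397.4804302028417, 'cx': 320.3510712145508, 'cy': 239.72032639338954, 'tool_from_camera': array([[-6.01291685e-04,  9.64263251e-01,  2.64945318e-01,
         7.35753181e+01],
       [ 9.99999546e-01,  7.75773701e-04, -5.53920562e-04,
         4.04584146e-01],
       [-7.39662852e-04,  2.64944865e-01, -9.64263279e-01,
        -8.09312054e+01],
       [ 0.00000000e+00,  0.00000000e+00,  0.00000000e+00,
         1.00000000e+00]])}
```

View pics/a_scene.png

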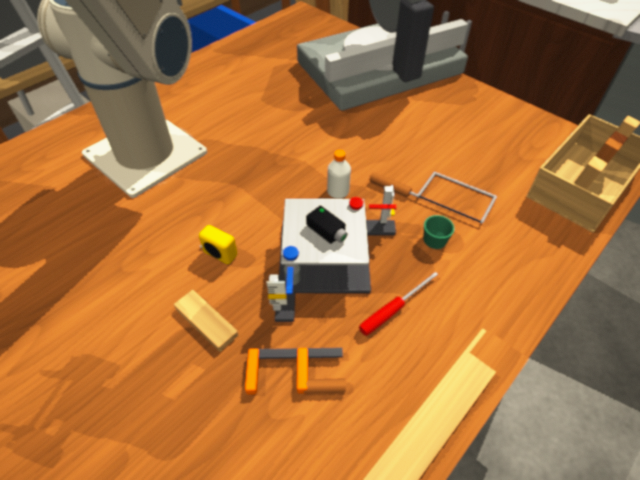

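View pics/a_top.png

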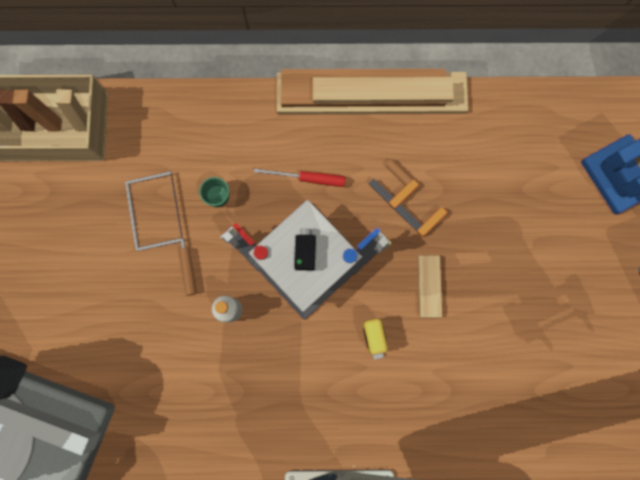

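```bash
cat > h.py <<'E'
import numpy as np,cv2
from scipy.spatial.transform import Rotation as R
from station import env,viewer
def cam(n,st=None):
    p=viewer.camera_params(n)
    if n=="wrist":
        T=np.eye(4);T[:3,:3]=R.from_quat(st["orientation"]).as_matrix();T[:3,3]=st["tool_pos"]
        P=T@p["tool_from_camera"]
    else:P=p["pose"]
    return p,P
def ray(c,u,v):
    p,P=c; d=P[:3,:3]@np.array([(u-p["cx"])/p["fx"],-(v-p["cy"])/p["fy"],-1]); return P[:3,3],d/np.linalg.norm(d)
def onz(c,u,v,z):
    o,d=ray(c,u,v); return o+d*(z-o[2])/d[2]
def proj(c,X):
    p,P=c; q=np.linalg.inv(P)@np.append(X,1); return p["cx"]+p["fx"]*q[0]/-q[2],p["cy"]-p["fy"]*q[1]/-q[2]
def blob(img,lo,hi,lo2=None,hi2=None,amin=15):
    h=cv2.cvtColor(img,cv2.COLOR_BGR2HSV); m=cv2.inRange(h,lo,hi)
    if lo2 is not None:m|=cv2.inRange(h,lo2,hi2)
    n,_,s,c=cv2.connectedComponentsWithStats(m); return [(s[i].tolist(),c[i].round(2).tolist()) for i in range(1,n) if s[i,4]>=amin],m
E
python3 - <<'E'
from h import *
for n in("top","scene"):
    im=cv2.imread(f"pics/a_{n}.png");c=cam(n)
    for nm,a in(("red",((0,150,100),(5,255,255),(173,150,100),(180,255,255))),("blue",((105,150,80),(125,255,255)))):
        b,_=blob(im,*a)
        for s,k in b: print(n,nm,s,k,onz(c,*k,99).round(1))
    b,_=blob(im,(20,150,100),(32,255,255),amin=3)
    for s,k in b: print(n,"yel",s,k)
im=cv2.imread("pics/a_scene.png")
a=im[180:330,255:415]; cv2.imwrite("pics/a_z.png",cv2.resize(a,None,fx=4,fy=4,interpolation=cv2.INTER_CUBIC)[:600])
im=cv2.imread("pics/a_top.png")
a=im[190:325,210:400]; cv2.imwrite("pics/a_zt.png",cv2.resize(a,None,fx=4,fy=4,interpolation=cv2.INTER_CUBIC))
E
```

```text
top red [299, 171, 46, 15, 459] [322.27, 178.34] [689.   30.5  99. ]
top red [233, 224, 21, 21, 138] [243.56, 234.28] [575.3 187.2  99. ]
top red [255, 247, 12, 12, 124] [260.35, 252.19] [539.2 153.5  99. ]
top blue [583, 137, 57, 75, 2640] [616.96, 172.81] [ 697.6 -565.4   99. ]
top blue [359, 230, 19, 19, 97] [367.52, 239.47] [563.6 -58.6  99. ]
top blue [344, 250, 12, 12, 116] [349.66, 255.41] [531.8 -22.8  99. ]
top yel [363, 318, 25, 36, 217] [375.23, 334.0]
scene red [350, 197, 13, 13, 139] [355.76, 202.81] [541.7 149.6  99. ]
scene red [369, 204, 27, 5, 101] [382.8, 206.03] [586.4 179.4  99. ]
scene red [360, 297, 45, 38, 650] [381.3, 315.72] [736.7 -16.6  99. ]
scene blue [189, 5, 65, 45, 1534] [215.48, 24.95] [-212.3  413.    99. ]
scene blue [284, 247, 14, 13, 151] [290.3, 252.85] [535.  -26.5  99. ]
scene blue [286, 267, 7, 28, 176] [289.19, 280.72] [576.5 -70.7  99. ]
scene yel [337, 151, 7, 4, 23] [340.0, 152.57]
scene yel [390, 209, 5, 7, 27] [392.26, 212.15]
scene yel [199, 225, 38, 39, 841] [218.92, 242.22]
scene yel [268, 294, 19, 6, 93] [276.9, 296.06]
scene yel [300, 349, 6, 38, 211] [302.6, 366.87]
scene yel [250, 351, 6, 36, 121] [252.4, 366.09]
scene yel [469, 352, 3, 3, 3] [470.0, 353.0]
scene yel [478, 359, 3, 3, 3] [479.0, 360.0]
```

View pics/a_z.png

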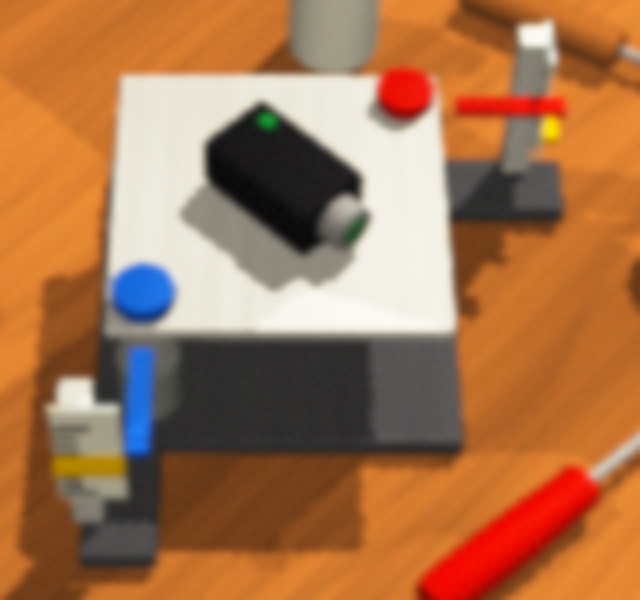

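View pics/a_zt.png

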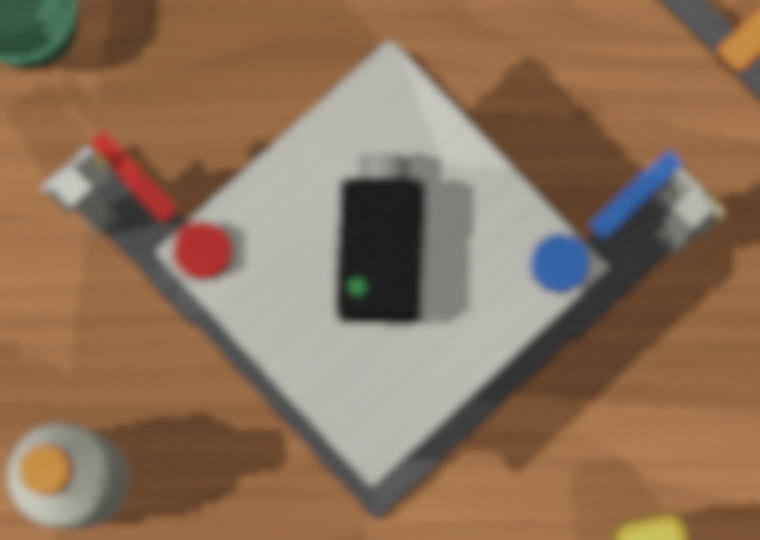

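```bash
cat >> h.py <<'E'
red=np.array([540.4,151.5,99]);blue=np.array([533.4,-24.7,99])
yx=(red-blue)/np.linalg.norm(red-blue); xx=np.array([yx[1],-yx[0],0])
piv=(red+blue)/2-xx*125/2**.5; piv[2]=0
rd={"red":(xx+yx)/2**.5,"blue":(xx-yx)/2**.5}
tip={k:piv+195*rd[k]+[0,0,85] for k in rd}
E
cat > view.py <<'E'
from h import *
Tc=viewer.camera_params("wrist")["tool_from_camera"]
pts=[(x,y,z) for x in(-38,38) for y in(-89,89) for z in(-150,0)]+[(0,s*58,80) for s in(1,-1)]+[(90,0,-90),(90,0,-60)]
def cands(k):
    tgt=tip[k]+[0,0,-12]; r0=np.arctan2(rd[k][1],rd[k][0]); out=[]
    for el in np.radians([15,20,25,30,35,40,45]):
     for daz in np.radians([0,-20,20,-40,40,-60,60]):
      for D in(220,280,340):
       for roll in np.radians(range(0,360,30)):
        az=r0+daz
        b=np.array([np.cos(el)*np.cos(az),np.cos(el)*np.sin(az),np.sin(el)]) # toward camera = cam z
        x=np.cross([0,0,1],b);x/=np.linalg.norm(x);y=np.cross(b,x)
        C=np.eye(4);C[:3,:3]=np.stack([x,y,b],1)@R.from_euler("z",roll).as_matrix();C[:3,3]=tgt+D*b
        T=C@np.linalg.inv(Tc); w=np.array([T[:3,:3]@p+T[:3,3] for p in pts])
        if w[:,2].min()<140:continue
        q=R.from_matrix(T[:3,:3]).as_quat()
        j=env.ik(T[:3,3],q)
        if j is None:continue
        out.append((np.degrees(el),np.degrees(daz),D,np.degrees(roll),T[:3,3].round(1).tolist(),q.round(5).tolist(),np.round(j,2).tolist(),w[:,2].min().round()))
    return out
if __name__=="__main__":
  print(tip,piv)
  for k in tip:
    o=cands(k);print(k,len(o))
    for c in sorted(o,key=lambda c:c[0]+abs(c[1])*.3)[:12]:print(c)
E
python3 view.py
```

```text
{'red': array([591.83201306, 199.21227463,  85.        ]), 'blue': array([580.88490775, -76.34200475,  85.        ])} [448.58132071  66.9086876    0.        ]
red 211
(np.float64(20.0), np.float64(0.0), 340, np.float64(180.0), [746.5, 342.6, 202.4], [0.82739, 0.32373, -0.42757, 0.16674], [0.48, 1.25, 0.48, -0.3, 2.32, 1.2], np.float64(156.0))
(np.float64(25.0), np.float64(0.0), 280, np.float64(180.0), [697.7, 297.5, 195.0], [0.84524, 0.33073, -0.39107, 0.15247], [0.45, 1.07, 0.84, -0.25, 2.06, 1.26], np.float64(143.0))
(np.float64(25.0), np.float64(0.0), 340, np.float64(180.0), [737.6, 334.4, 220.3], [0.84524, 0.33073, -0.39107, 0.15247], [0.47, 1.16, 0.6, -0.26, 2.21, 1.23], np.float64(168.0))
(np.float64(20.0), np.float64(-20.0), 340, np.float64(180.0), [786.2, 281.1, 202.4], [0.87104, 0.17514, -0.45003, 0.08996], [0.34, 1.32, 0.34, -0.07, 2.44, 1.49], np.float64(156.0))
(np.float64(20.0), np.float64(20.0), 340, np.float64(180.0), [688.1, 386.9, 202.4], [0.75861, 0.46249, -0.39212, 0.23845], [0.61, 1.13, 0.73, -0.46, 2.12, 1.02], np.float64(156.0))
(np.float64(29.999999999999996), 
[... 2859 characters left out ...]
float64(210.00000000000003), [690.8, -231.3, 231.5], [0.90067, -0.17046, -0.27245, -0.29242], [-0.46, 0.93, 1.05, 0.41, 1.88, 1.46], np.float64(152.0))
(np.float64(25.0), np.float64(-20.0), 280, np.float64(180.0), [637.1, -209.4, 195.0], [0.75573, -0.50268, -0.3492, -0.23289], [-0.5, 0.87, 1.27, 0.5, 1.72, 2.13], np.float64(143.0))
(np.float64(25.0), np.float64(-20.0), 340, np.float64(180.0), [658.1, -259.6, 220.3], [0.75573, -0.50268, -0.3492, -0.23289], [-0.54, 0.91, 1.14, 0.49, 1.82, 2.15], np.float64(168.0))
(np.float64(25.0), np.float64(20.0), 280, np.float64(180.0), [709.5, -142.2, 195.0], [0.88208, -0.21389, -0.4078, -0.09941], [-0.27, 1.02, 0.96, 0.18, 2.01, 1.78], np.float64(143.0))
```

Run:
```python
from h import *
import pickle
V={"blue":([716.1,-222.1,220.3],[0.83154,-0.36381,-0.38434,-0.16872]),"red":([737.6,334.4,220.3],[0.84524,0.33073,-0.39107,0.15247])}
sts={}
for k in("blue","red"):
    q=np.array(V[k][1]);env.reach(V[k][0],q/np.linalg.norm(q)); env.hold(.2)
    s=env.read_state();im=viewer.camera("wrist");sts[k]=s
    cv2.imwrite(f"pics/b_{k}.png",im)
    c=cam("wrist",s);print(k,s["time_s"],s["tool_pos"],proj(c,tip[k]))
    print([b for b in blob(im,(18,110,60),(35,255,255))[0]])
pickle.dump(sts,open("sts.pkl","wb"))
```

```text
blue 2.45 [ 715.82319248 -222.9596921   220.75947236] (np.float64(321.7237423240421), np.float64(252.60798226848763))
[([396, 41, 40, 85, 1698], [414.26, 80.88]), ([263, 42, 32, 85, 1731], [279.67, 82.61]), ([489, 130, 14, 14, 18], [494.39, 135.61]), ([441, 143, 15, 8, 21], [448.33, 147.19]), ([452, 150, 13, 11, 30], [457.07, 155.6]), ([512, 152, 37, 36, 46], [530.46, 170.33]), ([413, 225, 62, 62, 2345], [439.68, 256.35]), ([326, 228, 38, 10, 349], [344.81, 232.26]), ([165, 287, 7, 9, 42], [168.6, 290.05]), ([64, 344, 49, 82, 1815], [82.56, 385.66]), ([529, 344, 48, 82, 1842], [557.89, 385.34]), ([297, 433, 8, 10, 22], [300.86, 438.23]), ([288, 433, 352, 36, 5925], [477.72, 459.45]), ([348, 433, 6, 6, 17], [350.47, 435.35]), ([271, 439, 5, 9, 18], [273.44, 442.94]), ([268, 451, 8, 17, 37], [271.59, 458.95])]
red 4.4833 [738.41207595 332.4868711  220.429663  ] (np.float64(318.5409289258038), np.float64(252.1189338535255))
[([273, 207, 38, 10, 370], [291.99, 211.51]), ([573, 255, 16, 4, 48], [579.79, 256.69]), ([542, 277, 15, 4, 49], [548.69, 278.43]), ([471, 299, 6, 8, 40], [473.18, 302.08]), ([335, 317, 7, 7, 36], [338.44, 319.86]), ([518, 334, 12, 21, 192], [523.51, 343.16]), ([64, 344, 49, 82, 1846], [82.86, 385.6]), ([529, 344, 48, 82, 1845], [557.9, 385.23]), ([321, 432, 10, 7, 17], [325.24, 435.12]), ([333, 432, 8, 6, 17], [336.76, 434.65]), ([287, 445, 353, 24, 5776], [480.33, 459.65])]
```

View pics/b_blue.png

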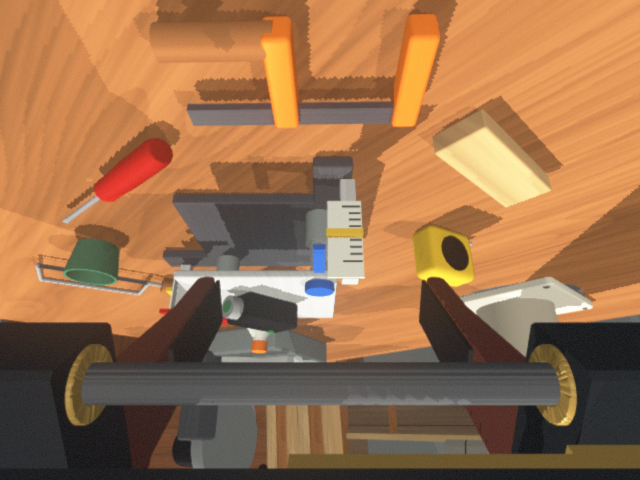

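View pics/b_red.png

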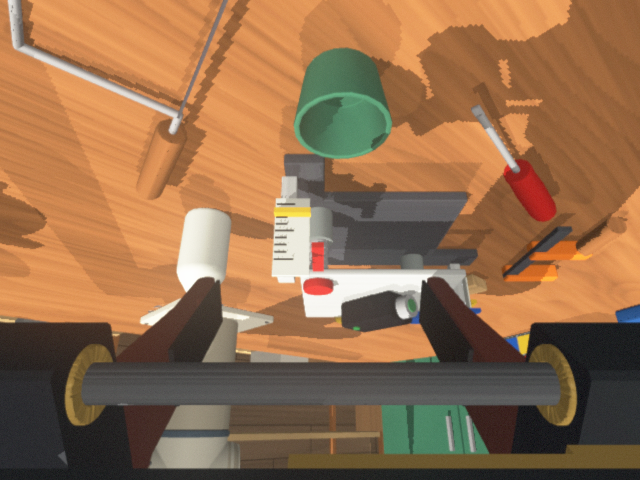

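Run:
```python
import cv2,numpy as np
a=cv2.rotate(cv2.imread("pics/b_blue.png")[195:295,290:380],cv2.ROTATE_180)
b=cv2.rotate(cv2.imread("pics/b_red.png")[190:290,260:350],cv2.ROTATE_180)
cv2.imwrite("pics/b_z.png",cv2.resize(np.hstack([a,b]),None,fx=4.4,fy=4.4,interpolation=cv2.INTER_NEAREST))
```

```text
(no output)
```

View pics/b_z.png

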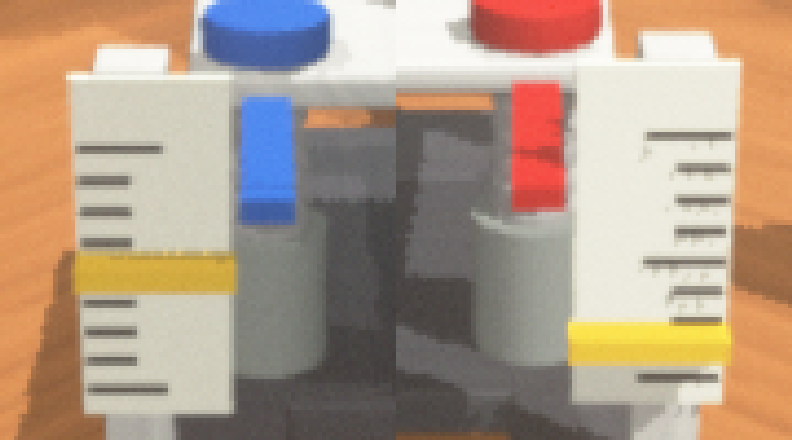

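Run:
```python
from h import *
import pickle
sts=pickle.load(open("sts.pkl","rb"))
Z=4.4
def unz(k,x,y):
    if k=="blue": cx,cy=x/Z,y/Z; return 380-cx-.5,295-cy-.5
    return 350-(x-396)/Z-.5,290-y/Z-.5
obs={"blue":(unz("blue",267,211),unz("blue",155,279)),"red":(unz("red",539,198),unz("red",650,351))}
for k in obs:
    c=cam("wrist",sts[k]);pt,yt=obs[k]
    pr=proj(c,tip[k]);sh=np.array(pt)-pr
    tan=np.cross([0,0,1],rd[k])
    print(k,"tip px",pt,"pred",pr,"shift",sh,"scene tip pred",proj(cam("scene"),tip[k]))
    for d in(-8,-6,-4,-2,0,2,4):
        o,di=ray(c,*(np.array(yt)-sh)); P0=tip[k]+d*rd[k]
        t=((P0-o)@rd[k])/(di@rd[k]); X=o+t*di
        # naive depth: also project into scene relative to the tip
        sp=np.array(proj(cam("scene"),X))-proj(cam("scene"),tip[k])
        print(d,"drop",round(85-X[2],2),"tan",round((X-tip[k])@tan,1),"scene rel tip",sp.round(2))
im=cv2.imread("pics/a_scene.png")
a=im[245:325,255:335];b=im[175:255,345:425]
cv2.imwrite("pics/a_z2.png",cv2.resize(np.hstack([a,b]),None,fx=5,fy=5,interpolation=cv2.INTER_NEAREST))
```

```text
blue tip px (318.8181818181818, 246.54545454545456) pred (np.float64(319.6475101132528), np.float64(252.42848107176695)) shift [-0.8293283  -5.88302653] scene tip pred (np.float64(289.0355788803063), np.float64(288.60855367757284))
-8 drop 18.28 tan -22.5 scene rel tip [-11.92   1.83]
-6 drop 17.33 tan -22.3 scene rel tip [-11.95   2.48]
-4 drop 16.38 tan -22.2 scene rel tip [-11.97   3.15]
-2 drop 15.43 tan -22.1 scene rel tip [-12.     3.81]
0 drop 14.48 tan -21.9 scene rel tip [-12.03   4.48]
2 drop 13.53 tan -21.8 scene rel tip [-12.05   5.15]
4 drop 12.58 tan -21.7 scene rel tip [-12.08   5.83]
red tip px (317.0, 244.5) pred (np.float64(318.5409289258038), np.float64(252.1189338535255)) shift [-1.54092893 -7.61893385] scene tip pred (np.float64(390.3188059030378), np.float64(206.84542036821327))
-8 drop 37.58 tan 22.9 scene rel tip [-6.86  4.14]
-6 drop 36.51 tan 22.7 scene rel tip [-5.85  3.86]
-4 drop 35.43 tan 22.6 scene rel tip [-4.84  3.58]
-2 drop 34.36 tan 22.4 scene rel tip [-3.83  3.29]
0 drop 33.29 tan 22.3 scene rel tip [-2.81  3.  ]
2 drop 32.22 tan 22.1 scene rel tip [-1.79  2.72]
4 drop 31.14 tan 21.9 scene rel tip [-0.77  2.43]
```

View pics/a_z2.png

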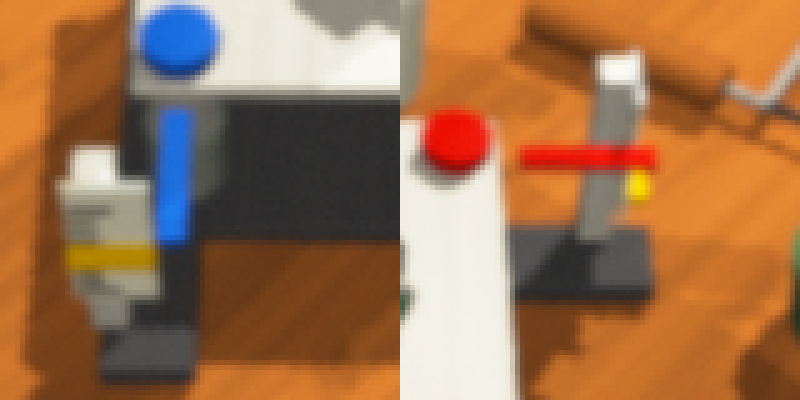

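Run:
```python
from h import *
import pickle
sts=pickle.load(open("sts.pkl","rb"))
ct,cs=cam("top"),cam("scene")
W={k:cam("wrist",sts[k]) for k in sts}
print("tip blue top",onz(ct,378.7,230,87.5),"scene",onz(cs,289.6,291.8,87.5),"wrist",onz(W["blue"],318.8,246.5,85),tip["blue"])
print("tip red top",onz(ct,235,224.5,87.5),"scene",onz(cs,396,206,85),"wrist",onz(W["red"],317,244.5,85),tip["red"])
for k,a in(("red",((0,150,100),(5,255,255),(173,150,100),(180,255,255))),("blue",((105,120,80),(125,255,255)))):
    im=cv2.imread(f"pics/b_{k}.png")
    for s,q in blob(im,*a,amin=60)[0]:
        if 280<q[0]<360: print(k,s,q,onz(W[k],*q,97),red if k=="red" else blue)
```

```text
tip blue top [584.65404053 -82.27531878  87.5       ] scene [587.48925183 -81.36658983  87.5       ] wrist [589.7261297  -84.95442743  85.        ] [580.88490775 -76.34200475  85.        ]
tip red top [597.40453242 206.32341364  87.5       ] scene [598.80214716 208.87654306  85.        ] wrist [602.54767095 210.64378226  85.        ] [591.83201306 199.21227463  85.        ]
red [312, 243, 12, 28, 303] [317.55, 256.17] [606.05750371 213.17400607  97.        ] [540.4 151.5  99. ]
red [304, 279, 28, 16, 378] [317.26, 286.41] [550.12577488 162.89921625  97.        ] [540.4 151.5  99. ]
blue [313, 245, 12, 28, 318] [318.77, 258.14] [592.52115396 -88.01400984  97.        ] [533.4 -24.7  99. ]
blue [305, 280, 28, 16, 381] [318.9, 287.69] [541.78075901 -32.65849723  97.        ] [533.4 -24.7  99. ]
```

Run:
```python
from view import *
for k in("red","blue"):
    for c in cands(k):
        if c[0]>44 and c[1]==0 and c[3]==180: print(k,c)
```

```text
red (np.float64(45.0), np.float64(0.0), 280, np.float64(180.0), [659.8, 262.9, 236.2], [0.90017, 0.35263, -0.23813, 0.09294], [0.41, 0.8, 1.18, -0.16, 1.65, 1.27], np.float64(167.0))
red (np.float64(45.0), np.float64(0.0), 340, np.float64(180.0), [691.0, 291.7, 278.7], [0.90017, 0.35263, -0.23813, 0.09294], [0.43, 0.83, 1.03, -0.16, 1.77, 1.26], np.float64(209.0))
blue (np.float64(45.0), np.float64(0.0), 280, np.float64(180.0), [644.6, -144.4, 236.2], [0.88586, -0.38717, -0.2341, -0.10266], [-0.32, 0.71, 1.36, 0.24, 1.53, 2.01], np.float64(167.0))
blue (np.float64(45.0), np.float64(0.0), 340, np.float64(180.0), [673.4, -175.5, 278.7], [0.88586, -0.38717, -0.2341, -0.10266], [-0.35, 0.73, 1.23, 0.23, 1.65, 2.01], np.float64(209.0))
```

Run:
```python
from h import *
import pickle
V={"blue":([644.6,-144.4,236.2],[0.88586,-0.38717,-0.2341,-0.10266]),"red":([659.8,262.9,236.2],[0.90017,0.35263,-0.23813,0.09294])}
sts={};cr=[]
for k in("blue","red"):
    q=np.array(V[k][1]);env.reach(V[k][0],q/np.linalg.norm(q)); env.hold(.2)
    s=env.read_state();im=viewer.camera("wrist");sts[k]=s
    cv2.imwrite(f"pics/c_{k}.png",im)
    c=cam("wrist",s);p=np.array(proj(c,tip[k]));print(k,s["time_s"],s["tool_pos"],p)
    print([b for b in blob(im,(18,110,60),(35,255,255))[0] if abs(b[1][0]-320)<80 and abs(b[1][1]-240)<80])
    cr.append(cv2.rotate(im[190:300,275:365] if k=="red" else im[190:300,275:365],cv2.ROTATE_180))
cv2.imwrite("pics/c_z.png",cv2.resize(np.hstack(cr),None,fx=4.4,fy=4.4,interpolation=cv2.INTER_NEAREST))
pickle.dump(sts,open("sts2.pkl","wb"))
```

```text
blue 6.325 [ 645.16133585 -143.08941296  235.82042819] [324.39619011 252.14656823]
[([330, 223, 46, 13, 587], [352.08, 228.99])]
red 7.9417 [660.46179857 260.93352395 236.283537  ] [317.82888132 251.24684185]
[([265, 201, 45, 14, 573], [286.62, 207.98])]
```

View pics/c_z.png

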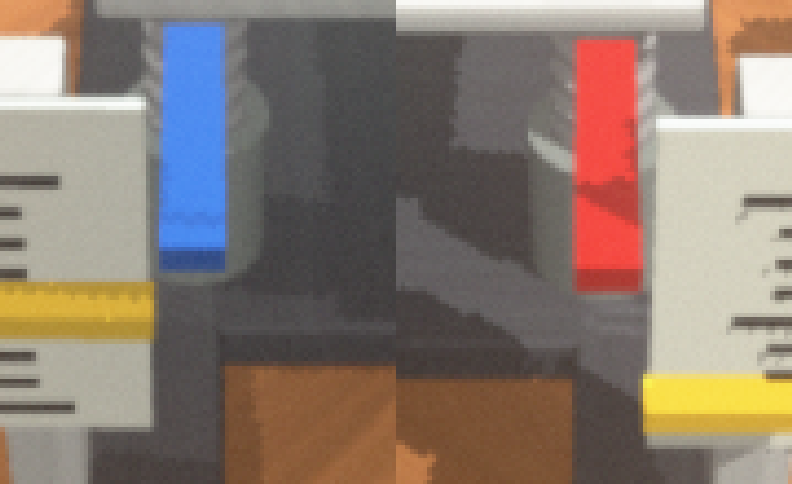

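View pics/c_red.png

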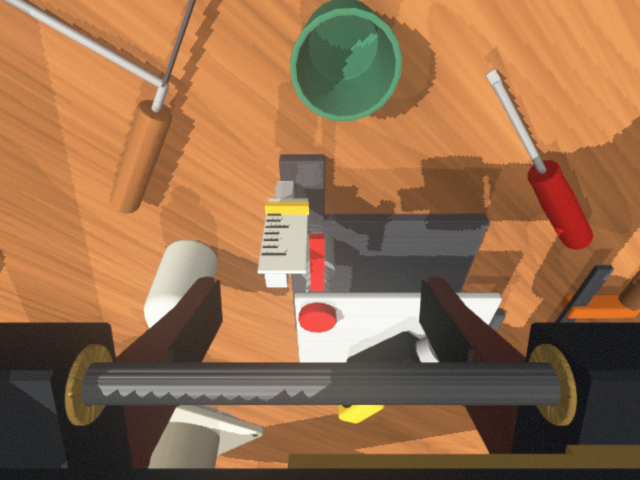

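Run:
```python
from h import *
import pickle
from scipy.optimize import least_squares
A=pickle.load(open("sts.pkl","rb"));B=pickle.load(open("sts2.pkl","rb"))
u1={"blue":lambda x,y:(379.5-x/4.4,294.5-y/4.4),"red":lambda x,y:(349.5-(x-396)/4.4,289.5-y/4.4)}
u2={"blue":lambda x,y:(364.5-x/4.4,299.5-y/4.4),"red":lambda x,y:(364.5-(x-396)/4.4,299.5-y/4.4)}
O={"blue":{"tip":((267,211),(192,260)),"tab":((236,279),(155,327)),"tabtopfrontedge":((236,267),(155,315)),"tabbot":((236,293),(155,339))},
   "red":{"tip":((539,198),(608,280)),"tab":((569,351),(643,423)),"tabtopfrontedge":((569,338),(643,413)),"tabbot":((569,365),(643,434))}}
for k in O:
  res={}
  for n,(a,b) in O[k].items():
    c=[cam("wrist",A[k]),cam("wrist",B[k])];px=[u1[k](*a),u2[k](*b)]
    f=lambda X:np.ravel([np.subtract(proj(ci,X),p) for ci,p in zip(c,px)])
    r=least_squares(f,tip[k]);res[n]=r.x
    rel=r.x-piv
    print(k,n,r.x.round(1),"radial",round(rel@rd[k],1),"cost px",r.fun.round(1))
  print(k,"drop",{n:round(res["tip"][2]-v[2],2) for n,v in res.items()})
  # tie: assume relative radial 0..; show single-view differences
```

```text
blue tip [588.3 -83.5  84.1] radial 205.3 cost px [-0.1 -0.   0.1  0. ]
blue tab [584.8 -88.3  70.5] radial 206.4 cost px [-0.1 -0.   0.1  0. ]
blue tabtopfrontedge [584.6 -88.   72.8] radial 206.1 cost px [-0.1 -0.   0.1  0. ]
blue tabbot [584.5 -88.1  67.3] radial 206.1 cost px [-0.1 -0.   0.1  0. ]
blue drop {'tip': np.float64(0.0), 'tab': np.float64(13.63), 'tabtopfrontedge': np.float64(11.26), 'tabbot': np.float64(16.78)}
red tip [601.3 209.3  84.1] radial 208.8 cost px [ 0.1 -0.  -0.1  0. ]
red tab [598.5 214.6  52.7] radial 210.3 cost px [ 0.1 -0.  -0.1  0. ]
red tabtopfrontedge [598.9 214.9  55.8] radial 210.9 cost px [ 0.1 -0.  -0.1  0. ]
red tabbot [598.1 214.4  49.4] radial 209.9 cost px [ 0.1 -0.  -0.   0. ]
red drop {'tip': np.float64(0.0), 'tab': np.float64(31.45), 'tabtopfrontedge': np.float64(28.33), 'tabbot': np.float64(34.79)}
```

Run:
```python
from h import *
import pickle
A=pickle.load(open("sts.pkl","rb"));B=pickle.load(open("sts2.pkl","rb"))
from scipy.optimize import least_squares
for k,a in(("red",((0,150,100),(5,255,255),(173,150,100),(180,255,255))),("blue",((105,120,80),(125,255,255)))):
    P=[];C=[]
    for f,S in(("b",A),("c",B)):
        im=cv2.imread(f"pics/{f}_{k}.png");c=cam("wrist",S[k])
        q=[x for x in blob(im,*a,amin=60)[0] if 290<x[1][0]<350 and 278<x[1][1]<340]
        print(f,k,q)
        s=q[0][0];px=(s[0]+s[2]/2-.5,q[0][1][1]);P.append(px);C.append(c);print(onz(c,*px,97))
    for n,c in(("top",cam("top")),("scene",cam("scene"))):pass
    X=least_squares(lambda X:np.ravel([np.subtract(proj(c,X),p) for c,p in zip(C,P)]),red).x
    print(k,X,(X-piv)@rd[k],red if k=="red" else blue)
    for g in (135,): 
        for r in(1,-1):
            x=rd[k]*r;M=np.stack([x,np.cross([0,0,-1],x),[0,0,-1]],1);print(r,env.ik((piv+g*rd[k]+[0,0,190]),R.from_matrix(M).as_quat()))
```

```text
b red [([304, 279, 28, 16, 378], [317.26, 286.41])]
[550.58151005 162.80886187  97.        ]
c red [([299, 304, 37, 28, 778], [315.99, 318.05])]
[545.46478123 157.80731834  97.        ]
red [540.22985698 153.23064689  92.33810839] 125.89446732179499 [540.4 151.5  99. ]
1 [ 2.60805208e-01  4.97348139e-01  1.82478851e+00 -4.44089210e-16
  8.19456002e-01  1.08591007e+00]
-1 [ 2.60805208e-01  4.97348139e-01  1.82478851e+00 -4.44089210e-16
  8.19456002e-01 -2.05568258e+00]
b blue [([305, 280, 28, 16, 381], [318.9, 287.69])]
[542.14988764 -32.70149536  97.        ]
c blue [([303, 307, 36, 28, 689], [320.57, 322.45])]
[535.74571594 -26.51324406  97.        ]
blue [529.91737419 -19.87532694  91.20739363] 118.93806050212456 [533.4 -24.7  99. ]
1 [-8.16518270e-02  4.62896706e-01  1.88955859e+00 -4.44089210e-16
  7.89137360e-01  2.31424936e+00]
-1 [-8.16518270e-02  4.62896706e-01  1.88955859e+00 -4.44089210e-16
  7.89137360e-01 -8.27343289e-01]
```

```bash
cat >> h.py <<'E'
def quat(k):
    x=rd[k];M=np.stack([x,np.cross([0,0,-1],x),[0,0,-1]],1);return R.from_matrix(M).as_quat()
COL={"red":((0,150,100),(5,255,255),(173,150,100),(180,255,255)),"blue":((105,120,80),(125,255,255))}
def look(k,tag):
    env.reach(piv+135*rd[k]+[0,0,320],quat(k));env.hold(.3)
    s=env.read_state();im=viewer.camera("wrist");c=cam("wrist",s);cv2.imwrite(f"pics/{tag}.png",im)
    print(s["time_s"],s["tool_pos"],s["force"])
    for b,q in blob(im,*COL[k],amin=60)[0]: print(b,q,onz(c,*q,98).round(1),((onz(c,*q,98)-piv)@rd[k]).round(1))
E
python3 -c "
from h import *
from station import set_gripper
look('red','d_red');set_gripper(0);print(env.read_state()['time_s'],env.read_state()['width'])"
```

```text
8.9417 [548.39906685 159.15979083 318.86643151] [ 0.08206855 -0.28329728  0.09346283]
[497, 123, 75, 94, 2855] [534.89, 171.22] [690.3  69.6  98. ] 179.4
[312, 131, 14, 72, 927] [318.86, 165.95] [583.  191.5  98. ] 183.3
[301, 219, 36, 36, 1001] [318.33, 236.39] [542.5 154.8  98. ] 128.6
10.3333 0.820853181438457
```

View pics/d_red.png

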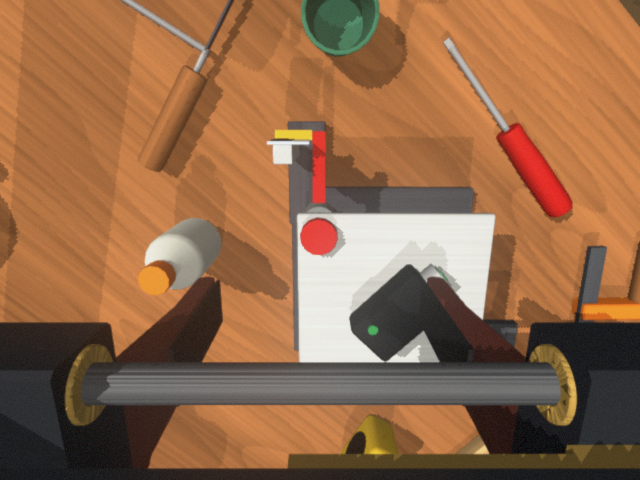

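Run:
```python
from h import *
k="red";xy=piv+137*rd[k]
env.reach(xy+[0,0,195],quat(k));env.hold(.3)
s=env.read_state();print(s["time_s"],s["tool_pos"],s["force"],env.tips_ahead)
r=env.move_l(xy+[0,0,170],rate=20,f_stop=1.5)
s=env.read_state();print(r,s["time_s"],s["tool_pos"],s["force"])
im=viewer.camera("scene");cv2.imwrite("pics/e0.png",im)
```

```text
11.2 [550.05677298 160.08476083 196.65249821] [0.39479236 0.75648794 0.01457953] 80.0
True 12.05 [549.25246818 159.89215377 177.23948038] [ 0.90791238 -0.3207211   2.80264037]
```

Run:
```python
from h import *
for i in range(4):
    env.hold(.05);s=env.read_state();print(s["time_s"],s["tool_pos"],s["force"],env.ik is None)
```

```text
12.15 [549.22209422 159.90740765 177.44436731] [0.88693326 0.43805986 3.25386617] False
12.2 [549.23238467 159.91281303 177.48088254] [0.11266969 0.46339067 4.33750792] False
12.25 [549.18751764 159.87159544 177.47754337] [0.96663617 0.46524872 3.2602554 ] False
12.3 [549.16821829 159.90517294 177.48499236] [ 1.14836051 -0.01228704  3.25443026] False
```

View pics/e0.png

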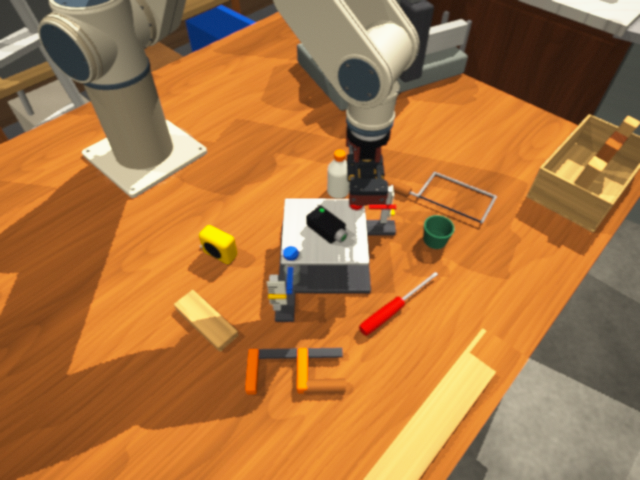

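Run:
```python
from h import *
k="red";xy=piv+137*rd[k]
z=env.read_state()["tool_pos"][2]
env.move_l(xy+[0,0,161],rate=15);env.hold(.15)
s=env.read_state();print(s["time_s"],s["tool_pos"],s["force"])
cv2.imwrite("pics/e1.png",viewer.camera("scene"));w=viewer.camera("wrist");cv2.imwrite("pics/e1w.png",w)
im=cv2.imread("pics/e1.png");a=im[175:255,345:425]
a=cv2.resize(a,(480,480),interpolation=cv2.INTER_CUBIC);cv2.imwrite("pics/e1z.png",a)
```

```text
13.6833 [549.68467293 160.09386882 161.41808353] [1.77987882 0.74702978 7.80698817]
```

View pics/e1z.png

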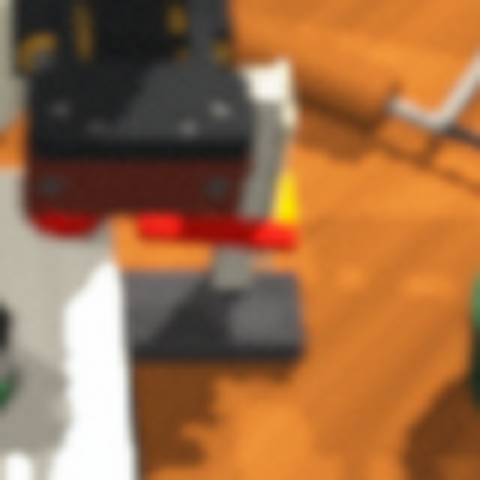

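View pics/e1w.png

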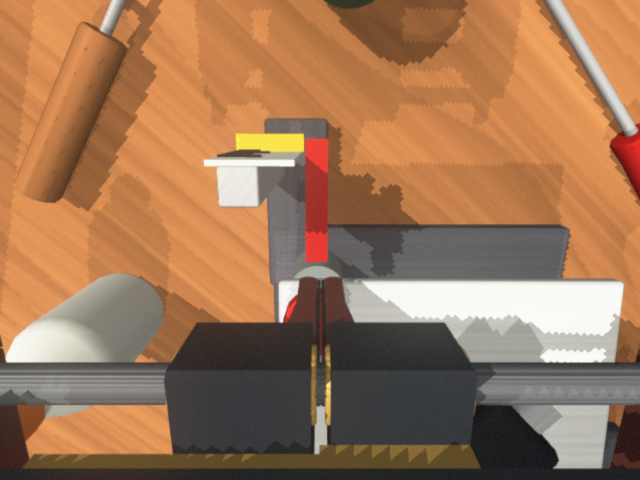

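Run:
```python
from h import *
c=cam("scene");k="red"
for h in(0,20,24,26,28,30,32,34):
    t=np.arcsin(h/195);X=piv+203*np.cos(t)*rd[k];X[2]=85-203*np.sin(t);print(h,np.round(proj(c,X),2))
for f in("a_scene","e1"):
    im=cv2.imread(f"pics/{f}.png")
    m=blob(im,*COL[k])[1]; 
    for u in(386,388,390,392):
        col=im[195:225,u].astype(float); w=np.clip(col[:,2]-col[:,1]*1.6-20,0,None)*(col[:,1]<90); print(f,u,(w*np.arange(195,225)).sum()/w.sum())
```

```text
0 [394.29 206.86]
20 [392.53 213.79]
24 [392.05 215.15]
26 [391.8  215.82]
28 [391.54 216.5 ]
30 [391.27 217.17]
32 [390.99 217.84]
34 [390.7  218.51]
a_scene 386 205.99971338492404
a_scene 388 206.11397185032612
a_scene 390 205.980498049805
a_scene 392 205.88902551490932
e1 386 213.46066303809997
e1 388 213.71027709575586
e1 390 213.87306064880113
e1 392 214.33193100546907
```

Run:
```python
from h import *
k="red";xy=piv+137*rd[k]
env.move_l(xy+[0,0,157.4],rate=10);env.hold(.2)
s=env.read_state();print(s["time_s"],s["tool_pos"],s["force"])
im=viewer.camera("scene");cv2.imwrite("pics/e2.png",im)
for u in(386,388,390,392):
    col=im[195:228,u].astype(float); w=np.clip(col[:,2]-col[:,1]*1.6-20,0,None)*(col[:,1]<90); print(u,(w*np.arange(195,228)).sum()/w.sum())
a=im[175:255,345:425]
cv2.imwrite("pics/e2z.png",cv2.resize(a,(480,480),interpolation=cv2.INTER_CUBIC));cv2.imwrite("pics/e2w.png",viewer.camera("wrist"))
```

```text
14.4917 [549.63938126 160.02597209 157.89687079] [ 0.80087986 -0.0173865   8.99970444]
386 215.1005102040816
388 215.3067880166856
390 215.69382801664355
392 216.21871871871872
```

View pics/e2z.png

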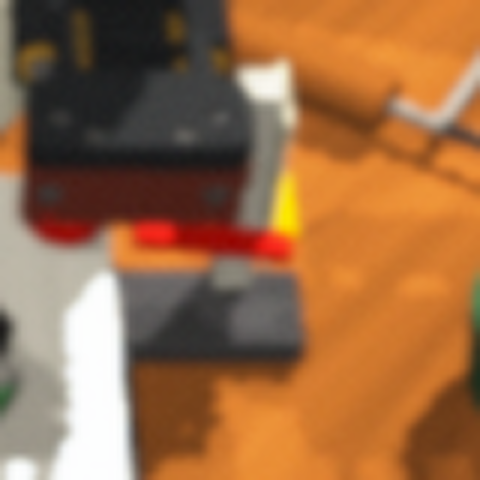

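View pics/e2w.png

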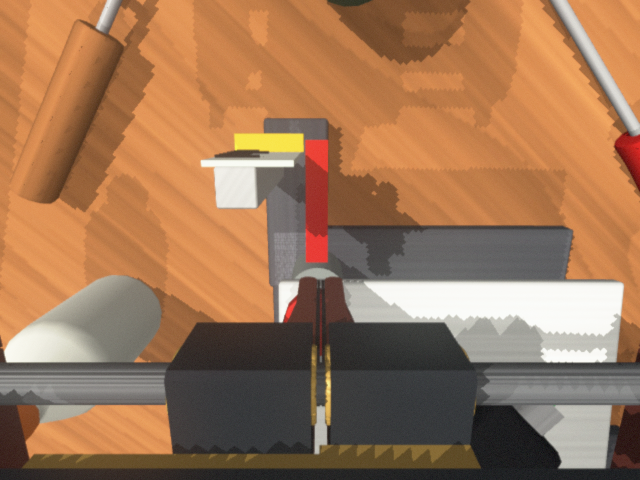

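Run:
```python
from h import *
from station import set_gripper
k="red";xy=piv+137*rd[k]
env.hold(1.0);s=env.read_state();print(s["time_s"],s["tool_pos"],s["force"])
env.move_l(xy+[0,0,200],rate=40);env.hold(.4);s=env.read_state();print(s["time_s"],s["force"])
im=viewer.camera("scene");cv2.imwrite("pics/f.png",im)
print([b for b in blob(im,*COL[k])[0]])
look("blue","d_blue")
```

```text
15.5917 [549.62008364 160.0085499  157.88771534] [0.86686027 0.66730552 8.33961356]
17.2083 [0.28274039 0.20581899 0.8335659 ]
[([350, 196, 13, 14, 144], [356.01, 202.29]), ([369, 204, 27, 5, 99], [382.81, 206.03]), ([360, 297, 45, 38, 650], [381.32, 315.73])]
18.6833 [540.17129758 -31.76648437 319.61072743] [-0.50949518  0.87725278 -0.677407  ]
[313, 135, 13, 71, 922] [319.01, 169.96] [571.8 -63.2  98. ] 179.2
[301, 222, 36, 35, 993] [318.73, 239.21] [535.3 -23.3  98. ] 125.2
```

View pics/d_blue.png

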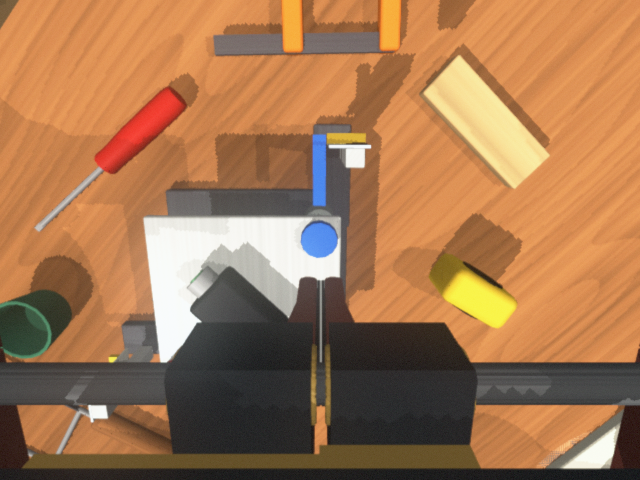

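View pics/f.png

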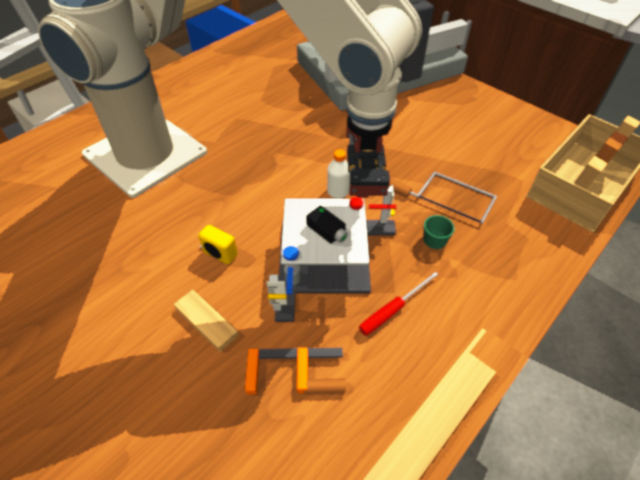

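Run:
```python
from h import *
k="blue";xy=piv+135.5*rd[k]
env.reach(xy+[0,0,195],quat(k));env.hold(.3)
s=env.read_state();print(s["time_s"],s["tool_pos"],s["force"])
r=env.move_l(xy+[0,0,170],rate=20,f_stop=1.5)
for i in range(3):
    env.hold(.1);s=env.read_state();print(r,s["time_s"],s["tool_pos"],s["force"])
im=viewer.camera("scene");cv2.imwrite("pics/g0.png",im)
print([b for b in blob(im,*COL[k])[0]])
```

```text
19.6 [541.36212519 -32.68669656 196.55254541] [-0.46335665 -0.17807166 -0.93499198]
True 20.55 [540.50191967 -32.68843787 177.43981468] [ 0.89854432 -0.66543056  3.5304459 ]
True 20.65 [540.49172585 -32.70089112 177.52450583] [ 1.69048548 -0.89377627  3.89761084]
True 20.75 [540.46787522 -32.69974667 177.51111528] [ 1.25081046 -1.33901766  3.31835022]
[([219, 23, 26, 15, 116], [231.27, 29.85]), ([294, 248, 4, 10, 33], [295.33, 252.64]), ([286, 267, 8, 28, 179], [289.29, 280.72])]
```

Run:
```python
from h import *
k="blue";xy=piv+135.5*rd[k]
env.move_l(xy+[0,0,169.2],rate=10);env.hold(.2)
s=env.read_state();print(s["time_s"],s["tool_pos"],s["force"])
im=viewer.camera("scene");cv2.imwrite("pics/g1.png",im)
print([b for b in blob(im,*COL[k])[0]])
c=cam("scene")
for h in(0,10,12,14,16,18):
    t=np.arcsin(h/195);X=piv+203*np.cos(t)*rd[k];X[2]=85-203*np.sin(t);print(h,np.round(proj(c,X),2))
b=cv2.imread("pics/a_scene.png")
z=np.hstack([i[245:325,255:335] for i in(b,im)]);cv2.imwrite("pics/g1z.png",cv2.resize(z,(800,400),interpolation=cv2.INTER_NEAREST))
```

```text
21.9583 [540.93955242 -32.81225384 169.35969587] [ 2.94988535 -2.6079907   5.84425233]
[([294, 251, 4, 10, 26], [295.77, 255.42]), ([286, 270, 8, 28, 179], [289.9, 283.25])]
0 [288.84 292.5 ]
10 [289.13 295.59]
12 [289.19 296.17]
14 [289.25 296.74]
16 [289.31 297.29]
18 [289.37 297.83]
```

View pics/g1z.png

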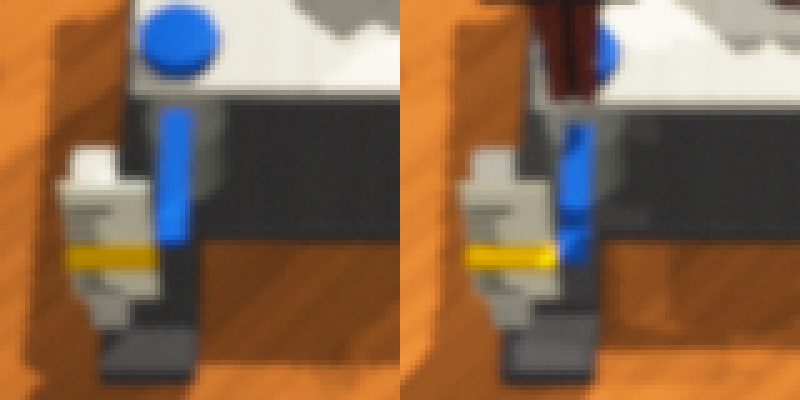

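Run:
```python
from h import *
k="blue";xy=piv+135.5*rd[k]
env.move_l(xy+[0,0,168.7],rate=10);env.hold(.2)
s=env.read_state();print(s["time_s"],s["tool_pos"],s["force"])
im=viewer.camera("scene");w=viewer.camera("wrist");cv2.imwrite("pics/g2w.png",w)
print([b for b in blob(im,*COL[k])[0]])
z=np.hstack([cv2.resize(im[245:325,255:335],(400,400),interpolation=cv2.INTER_CUBIC),cv2.resize(w[100:300,220:420],(400,400))]);cv2.imwrite("pics/g2z.png",z)
```

```text
22.4583 [540.95681962 -32.83100486 168.87335582] [ 1.58407229 -3.2279141   5.65908799]
[([294, 251, 4, 10, 31], [295.48, 255.48]), ([286, 270, 8, 28, 177], [289.9, 283.36])]
```

View pics/g2z.png

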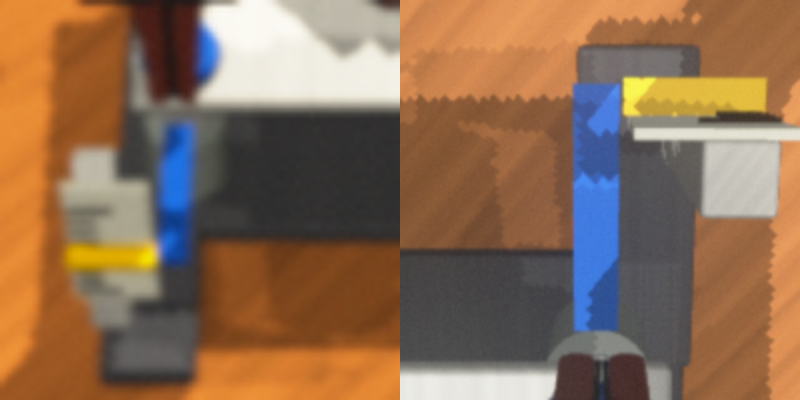

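Run:
```python
from h import *
k="blue";xy=piv+135.5*rd[k]
env.hold(1.1);s=env.read_state();print(s["time_s"],s["tool_pos"],s["force"])
env.move_l(xy+[0,0,200],rate=40);env.move_l(xy+[0,0,280],rate=120);env.hold(.5)
s=env.read_state();print(s["time_s"],s["force"])
im=viewer.camera("scene");cv2.imwrite("pics/h.png",im)
for c in COL:print([b for b in blob(im,*COL[c])[0]])
print([b for b in blob(im,(20,150,100),(32,255,255))[0]])
```

```text
23.6583 [540.94964293 -32.83180907 168.85984749] [ 2.21928356 -3.00712268  5.85562873]
25.9083 [ 0.93852751 -0.13142886 -0.54446989]
[([297, 139, 12, 16, 92], [304.25, 149.21]), ([350, 197, 13, 13, 136], [355.75, 202.75]), ([369, 204, 27, 5, 101], [382.84, 206.03]), ([360, 297, 45, 38, 650], [381.32, 315.72])]
[([190, 36, 9, 15, 82], [193.24, 43.73]), ([283, 246, 15, 14, 163], [290.18, 252.83]), ([286, 267, 8, 28, 198], [289.47, 280.29])]
[([390, 209, 5, 7, 29], [392.1, 212.03]), ([199, 224, 38, 40, 857], [218.9, 242.12]), ([268, 293, 19, 7, 95], [276.75, 296.06]), ([299, 348, 8, 40, 271], [302.07, 367.34]), ([249, 350, 8, 12, 70], [252.59, 354.91])]
```

View pics/h.png

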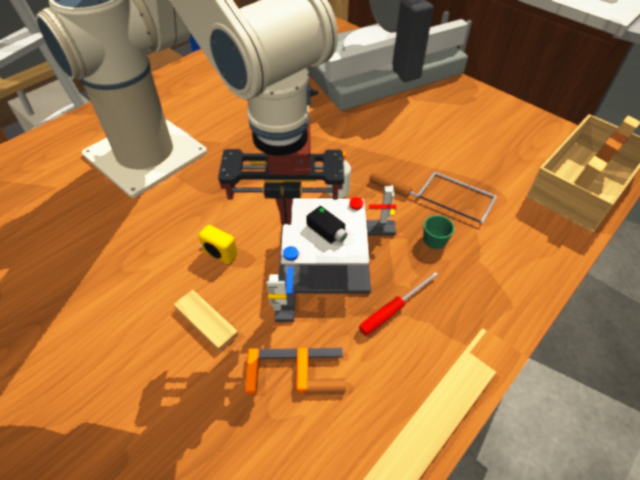

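Both pointers are back at rest: the red bar is at (382.8, 206.0) and the blue bar at (289.5, 280.3). The yellow tabs are at (392.1, 212.0) and (276.8, 296.1), the same as at the start. The gripper is clear.

```bash
python3 -c "
from station import workorder
print(workorder.sign_off())"
```

```text
the job is handed in; nothing more can be done
None
```

I pressed the red pad and then the blue pad to their yellow marks, held each for over a second, and let both corners come back up. The job is handed in; sign-off gives no verdict.

| Pad | Mark below pointer's rest (two wrist views) | Pad pressed down | Pointer drop from press depth | Force at hold |
|---|---|---|---|---|
| Red | 31.5 mm | about 20.1 mm | about 31.4 mm | 8–9 N |
| Blue | 13.6 mm | about 9.1 mm | about 14.2 mm | 5.7–5.9 N |

- **Pointer against mark:** In the scene picture the red pointer had dropped about 30.5 mm, 1 mm short of its mark. The blue pointer looked level with its tab. Its drop read about 14.5 mm in a picture 0.5 mm of pad travel earlier, though the colour-blob shift gave only 9–10 mm there. The contact height was judged from the force rise, so I put the press depths at about ±0.7 mm.
- **After release:** In the last scene picture (25.9 s, just before hand-in), both pointers and both yellow marks were within 0.5 px (about 1 mm) of where they started. The loose things looked unmoved; the glue bottle was mostly hidden behind the gripper. The gripper stood clear of everything.
- **Measurements that disagreed:** The cameras differed by 3–4 mm on where the red pad lay. The pointer bars also appeared to end 6–14 mm beyond the stated 195 mm. I placed the fingertips to allow for the first and used the stated 195 mm for the drop.

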